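# Find and release the latched valve key

### The arm

A 6-joint arm with a two-finger parallel gripper is mounted at the origin on the work surface. World frame = base frame: x ahead of the robot, y to its left, z up, the work surface at z = 0. Lengths are in m, angles in rad, forces in N, time in s.
With the tool pointing down it reaches from about 0.35 to 0.925 m from the base axis. Payload 6.4 kg.
Tool frame: the origin (TCP) lies midway between the tips of the shut fingers; the grasp point (between the pads) lies 19 mm behind it; y points along the fingers, z is the direction in which the jaws open and shut, and the axes are right-handed (so a half turn about y gives the same grasp; the last joint's range is limited). The gripper opens to 94 mm and grips with 3 to 60 N. Pads are 16 mm wide; open, the fingers measure 119 mm over their backs; the gripper's body (75 mm by 177 mm) begins 78 mm behind the grasp point.
Start: joints at [-1.433, 0.245, 1.558, -0, 1.339, -0.174], TCP at [0.199, -0.619, 0.205] pointing down, gripper open.
Joint ranges: [-3.13, 3.13], [-1.02, 2.26], [0.13, 2.54], [-0.95, 4.09], [0.21, 2.88], [-2.74, 2.74]. Speed limits (rad/s): [2.57, 2.57, 3.14, 3.14, 3.14, 3.14].

### API

Orientations are given as a unit quaternion [x, y, z, w].
In Python, from cell import arm, snapshot, camera_params gives the robot as it stands. The module is installed in compiled form; this text tells all that it offers.
- The arm moves only by the tool drive_tool, never from a script. Its arguments are lists of equal length, an entry for each row: "slide": the shift along the world's x, y, z in cm, a list of three; "turn": the turn, a rotation vector about the world's x, y, z in rad, a list of three; "grip": the finger opening in cm, from 0 to 9.4. In form: {"slide": [[tx, ty, tz], ...], "turn": [[wx, wy, wz], ...], "grip": [grip, ...]}. A call has 1 to 5 rows; each row is the pose to reach, as a shift and turn from the pose commanded when the call began; what a row does not reach only later rows make up. A row lasts 1/12 s, in which the tool goes at most 41.7 mm and 7.16 degrees, less where a joint would pass 70% of its speed; a pose out of reach is approached as far as the arm can. A call with a gripper value outside its range is refused whole. The fingers move at their own pace and stop on an object; "force" is the grip in N (left out, the last holds). Time passes only in rows, so rows that repeat a pose let the fingers close. It gives the time, the measured TCP pose, the force and the opening at its end, in the units of the state.
- arm.read_state(): the state, without advancing time (a new reading comes with each control period).
- snapshot(name): name is "scene" or "top" or "wrist"; returns (picture, depth): 480x640x3 uint8, red, green, blue; 480x640 float32, m along the optical axis (not along the pixel's ray), 0 where there is no reading.
- camera_params(name): a dict with "fx", "fy", "cx", "cy" (pixels), "R" (3x3) and "t" (3): a world point X has camera coordinates R X + t; the wrist camera has in their place "mount" (4x4, takes a point from camera to tool coordinates, whose origin is the TCP and whose axes are the tool frame's). Camera axes: x right, y down, z forward; pixel columns grow to the right and rows downward; lengths in m; the calibration is good to about 2 mm. A picture is of the moment at which its call begins: read the wrist's pose just before it. camera_params takes no time and is no camera call.
- arm.sign_off(): hands the job in, once; it reports no verdict.
The state is a dict: "t": time; "joint_positions": joint angles; "qd": joint speeds; "effort": joint torques, N m; "tcp_pos": TCP position; "eef_rot": TCP orientation; "contact_force": force on the tool from outside, world axes, zero at the start; "ft_torque": the same for the moment, N m; "width": finger opening in m.
Only numpy, scipy, OpenCV 4.12 (cv2) and the standard library are available. Lean on these libraries where they do the work, as an engineer would, in place of code of your own. Each camera call takes 0.05 s, during which the arm holds its last target. There are 200 camera calls.

### The job

One of the four identical valve keys on the controller has been left latched down. With a fingertip tap each key lightly, one after the other from the robot's left to its right, to feel which one is latched; after that press that key right down so that it releases, and take the hand away. Never push down a key that is up beyond a light tap, and leave the jar, the ring and the spanner where they are: nothing is to be picked up.

Things in the scene. Friction and masses are not known exactly. Their poses are not given: they have to be found in the camera images.
- console: grey controller box, 170 mm (its x) by 270 mm (its y) by 70 mm high, fixed to the bench; origin at the centre of its underside, z up, x away from the robot. Its deck is 70 mm up and flat but for the keys; the key row runs along its y, 30 mm to the -x side of the middle. Each key is sprung and moves straight down, at most 9 mm below the up level
- up_key_feel (a point): middle of the key row, at deck level. A key that is up starts to give at about 1.2 N, then 0.8 N more per mm, and comes back by itself; sunk more than 6 mm it counts as wrongly switched on
- latched_key_feel (a point): the same point again. The one latched key rests 4 mm lower (top 9 mm above the deck) and feels firm: it gives only above about 4 N, then 0.8 N more per mm. Pressed right down (about 9 N, 5 mm below where it rests) its catch lets go and it rises level with the others as the finger leaves
- key1: the first (robot's left end, console +y) of four identical grey keys in a straight row (cap 36 mm along the console's x, 30 mm along y, flat top; centres 46 mm apart). This frame is fixed to the console, with its axes, at the centre of the cap's top face as it stands when the key is up (13 mm above the deck); it does not move with the cap
- key2: the second from the robot's left of four identical grey keys in a straight row (cap 36 mm along the console's x, 30 mm along y, flat top; centres 46 mm apart). This frame is fixed to the console, with its axes, at the centre of the cap's top face as it stands when the key is up (13 mm above the deck); it does not move with the cap
- key3: the third from the robot's left of four identical grey keys in a straight row (cap 36 mm along the console's x, 30 mm along y, flat top; centres 46 mm apart). This frame is fixed to the console, with its axes, at the centre of the cap's top face as it stands when the key is up (13 mm above the deck); it does not move with the cap
- key4: the fourth (robot's right end, console -y) of four identical grey keys in a straight row (cap 36 mm along the console's x, 30 mm along y, flat top; centres 46 mm apart). This frame is fixed to the console, with its axes, at the centre of the cap's top face as it stands when the key is up (13 mm above the deck); it does not move with the cap
- jar: loose amber jar with a white lid, 52 mm across, 85 mm high, standing to the left of the console; origin at the centre of its underside. Not to be disturbed
- cork_ring: loose cork flask ring, 90 mm across, 28 mm high, lying beyond the console; origin at the centre of its underside. Not to be disturbed
- spanner: loose steel spanner, 150 mm long, lying to the right of the console; origin on its underside. Not to be disturbed

How it is judged:
On the way, in this order (a step that is already met when the one before it is completed fails the run):
1. the first key from the robot's left is tapped with a finger (contact force between the fingers and key1 above 0.4 N), for 0.03 s.
2. the second key from the robot's left is tapped with a finger (contact force between the fingers and key2 above 0.4 N), for 0.03 s.
3. the third key from the robot's left is tapped with a finger (contact force between the fingers and key3 above 0.4 N), for 0.03 s.
4. the fourth key from the robot's left is tapped with a finger (contact force between the fingers and key4 above 0.4 N), for 0.03 s.
5. the latched key is pressed down, more than 6.5 mm below the level of an up key ((z of cap1_c0 in the frame of key1 below -0.0185 m or z of cap2_c0 in the frame of key2 below -0.0185 m or z of cap3_c0 in the frame of key3 below -0.0185 m or z of cap4_c0 in the frame of key4 below -0.0185 m)).
At the end, for the whole second after the job is handed in: all four keys stand up, each within 1.5 mm of its up level (none latched), and jar, ring and spanner are within 20 mm of where they were (z of cap1_c0 in the frame of key1 above -0.0135 m and z of cap2_c0 in the frame of key2 above -0.0135 m and z of cap3_c0 in the frame of key3 above -0.0135 m and z of cap4_c0 in the frame of key4 above -0.0135 m and distance of each of jar, cork_ring, spanner from where it was at the start of the episode below 0.02 m); the robot touches nothing.
It fails at once if a key that was up is pushed down more than 6 mm (distance of any of cap1_c0, cap2_c0, cap3_c0, cap4_c0 from where it was at the start of the episode above 0.006 m).
It fails at once if the jar, the ring or the spanner is shifted by more than 20 mm, or lifted (distance of any of jar, cork_ring, spanner from where it was at the start of the episode above 0.02 m or height (world z) of any of jar, cork_ring, spanner above 0.015 m).
It also fails if it takes over 48 s, if anything falls off the work surface, if the arm or the gripper's body presses on something with over 40 N, if the wrist force passes 120 N, or if a joint passes its speed limit or range.

## Working session

There is one attempt and no reset: what is moved stays moved. The work goes in short steps, Python scripts to look and compute and a tool call to move; the robot and the scene stay as the last step left them, time stands still between calls to the robot, and variables do not carry over. Pictures are saved under pics/ and viewed, about 8 in all and at most 12, crops included, and the job is handed in when it is done.

Besides the shell and the picture viewer there is one more tool, called after "Call:" as name(argument=value, ...) on one line, values as JSON. drive_tool: Moves the arm, as the interface text tells. Its arguments: {"type":"object","properties":{"slide":{"type":"array"},"turn":{"type":"array"},"grip":{"type":"array"},"force":{"type":"number"}},"required":["slide","turn","grip"]}

```bash
mkdir -p pics && cat > h.py <<'E'
import numpy as np, cv2
from cell import arm, snapshot, camera_params
def world(name,d):
    p=camera_params(name);v,u=np.mgrid[0:480,0:640]
    c=np.stack([(u-p['cx'])/p['fx']*d,(v-p['cy'])/p['fy']*d,d],-1)
    return (c-np.array(p['t']))@np.array(p['R'])
E
python3 - <<'E'
from h import *
s=arm.read_state();print({k:np.round(v,3).tolist() for k,v in s.items()})
im,d=snapshot('top');cv2.imwrite('pics/top.png',im[...,::-1]);np.save('top.npy',d)
w=world('top',d);z=w[...,2]
m=((z>.060)&(z<.076)&(d>0)).astype(np.uint8)
n,l,st,c=cv2.connectedComponentsWithStats(m)
for i in np.argsort(-st[1:,4])[:4]+1:
    P=w[l==i];r=cv2.minAreaRect((P[:,:2]*1000).astype(np.float32));print(st[i],P[:,2].mean(),r)
E
```

```text
{'t': 0.0, 'joint_positions': [-1.433, 0.246, 1.559, -0.0, 1.339, -0.174], 'qd': [-0.0, -0.0, -0.0, 0.0, -0.0, -0.0], 'effort': [0.0, -41.584, -31.46, 0.068, 0.033, -0.0], 'tcp_pos': [0.199, -0.618, 0.204], 'eef_rot': [-0.11, 0.699, -0.698, 0.11], 'contact_force': [-0.169, -0.78, -0.681], 'ft_torque': [0.035, -0.014, -0.027], 'width': 0.094}
[  232   229   147   103 11038] 0.06885689214715779 ((529.1049194335938, 80.6636962890625), (170.3040313720703, 269.9660339355469), 5.552073001861572)
[ 40 280  21  18  94] 0.06269320404687347 ((514.9771118164062, 585.4297485351562), (44.9910888671875, 27.846702575683594), 66.40692138671875)
[ 24 461  20  19  47] 0.07013851086166262 ((186.34371948242188, 581.7055053710938), (47.322628021240234, 7.284058094024658), 49.59627914428711)
[193 302  11  14  25] 0.06669003495684442 ((474.24090576171875, 282.44647216796875), (8.43128776550293, 28.978200912475586), 58.4409294128418)
```

View pics/top.png

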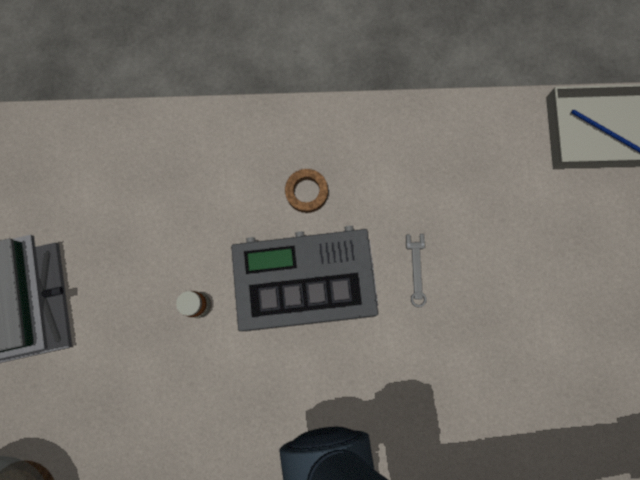

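The picture shows the console at columns 232–378, rows 229–332, with its keys from (268,298) to (342,290). The jar is at (190,303), the ring at (307,190) and the spanner at (417,270). Next I'll check the key row in the depth image.

```bash
python3 - <<'E'
from h import *
from scipy.spatial.transform import Rotation as R
d=np.load('top.npy');w=world('top',d)
th=np.radians(5.55);ex=np.array([np.cos(th),np.sin(th)]);ey=np.array([-ex[1],ex[0]]);C=np.array([.5291,.0807])
m=(w[...,2]>.074)&(w[...,2]<.09);q=(w[...,:2]-C);a=q@ex;b=q@ey
for i,y in enumerate([.069,.023,-.023,-.069]):
    k=m&(abs(a+.03)<.03)&(abs(b-y)<.023);kk=(abs(a+.03)<.012)&(abs(b-y)<.010)
    print(i+1,(C-.03*ex+y*ey).round(4),'seen a,b',[(x[k].min()+x[k].max())/2 for x in(a,b)],'z',np.median(w[kk][:,2]),w[kk][:,2].std(),kk.sum())
k=(abs(a-.06)<.01)&(abs(b)<.02);print('deck',np.median(w[k][:,2]))
s=arm.read_state();M=R.from_quat(s['eef_rot']).as_matrix();print(M.round(3));print(camera_params('wrist'))
E
```

```text
1 [0.4926 0.1465] seen a,b [np.float64(-0.027149859022100657), np.float64(0.06724989052152498)] z 0.07791262193198396 0.001906956573568404 135
2 [0.497  0.1007] seen a,b [np.float64(-0.03392311037782657), np.float64(0.022715574659614022)] z 0.08160153884779507 0.0017309016413125592 136
3 [0.5015 0.0549] seen a,b [np.float64(-0.0283828329586059), np.float64(-0.0213566011903643)] z 0.08174826470117467 0.0018189903845217382 136
4 [0.5059 0.0091] seen a,b [np.float64(-0.029973118976585333), np.float64(-0.06643810433494132)] z 0.08155039290271679 0.0018778904718272135 133
deck 0.06895604420667452
[[-0.952 -0.     0.307]
 [-0.307  0.002 -0.952]
 [-0.    -1.    -0.002]]
{'fx': 415.695651770731, 'fy': 415.695651770731, 'cx': 320.6356932731237, 'cy': 239.33319389386463, 'mount': array([[ 5.73827711e-04,  9.69007846e-01,  2.47029281e-01,
        -7.15163380e-02],
       [-1.26000858e-03, -2.47028425e-01,  9.69007415e-01,
        -1.79506990e-01],
       [ 9.99999042e-01, -8.67302319e-04,  1.07920644e-03,
         1.42461612e-04],
       [ 0.00000000e+00,  0.00000000e+00,  0.00000000e+00,
         1.00000000e+00]])}
```

Call:
drive_tool(slide=[[0, 0, 1], [2, 4, 1], [4, 8, 1], [6, 12, 1], [8, 16, 1]], turn=[[0, 0, 0], [0, 0, 0], [0, 0, 0], [0, 0, 0], [0, 0, 0]], grip=[0, 0, 0, 0, 0])

```text
t: 0.47
tcp_pos: [0.2743, -0.468, 0.2158]
eef_rot: [-0.109, 0.699, -0.699, 0.109]
contact_force: [0.6, -0.3, 0.8]
width: 0.0642
```

Call:
drive_tool(slide=[[1.3, 3.8, 0], [2.6, 7.6, 0], [4, 11.4, 0], [5.3, 15.2, 0], [6.7, 19, 0]], turn=[[0, 0, 0.09], [0, 0, 0.18], [0, 0, 0.27], [0, 0, 0.36], [0, 0, 0.45]], grip=[0, 0, 0, 0, 0])

```text
t: 0.88
tcp_pos: [0.3411, -0.2778, 0.216]
eef_rot: [0.264, -0.656, 0.656, -0.264]
contact_force: [1.3, -0.2, 0.1]
width: 0.0305
```

Call:
drive_tool(slide=[[1.3, 3.8, 0], [2.6, 7.6, 0], [4, 11.4, 0], [5.3, 15.2, 0], [6.7, 19, 0]], turn=[[0, 0, 0.09], [0, 0, 0.18], [0, 0, 0.27], [0, 0, 0.36], [0, 0, 0.45]], grip=[0, 0, 0, 0, 0])

```text
t: 1.3
tcp_pos: [0.4082, -0.0877, 0.2162]
eef_rot: [0.404, -0.58, 0.581, -0.404]
contact_force: [-0.4, -0.8, 0.2]
width: 0.0008
```

Call:
drive_tool(slide=[[1.3, 3.8, 0], [2.6, 7.6, 0], [4, 11.4, 0], [5.3, 15.2, 0], [6.7, 19, 0]], turn=[[0, 0, 0.09], [0, 0, 0.18], [0, 0, 0.27], [0, 0, 0.36], [0, 0, 0.45]], grip=[0, 0, 0, 0, 0])

```text
t: 1.72
tcp_pos: [0.4752, 0.1027, 0.2162]
eef_rot: [-0.523, 0.475, -0.476, 0.524]
contact_force: [1.3, 0.4, 0.5]
width: 0.0001
```

```bash
python3 - <<'E'
from h import *
from scipy.spatial.transform import Rotation as R
s=arm.read_state();M=R.from_quat(s['eef_rot']).as_matrix();print(s['t'],s['tcp_pos'],M.round(3).tolist(),s['width'],s['contact_force'])
print('to go cm',((np.array([.4926,.1465])-s['tcp_pos'][:2])*100).round(2),'turn',np.radians(5.55)-np.arctan2(M[1,2],M[0,2]))
E
```

```text
1.7167 [0.47519959 0.10265375 0.21621272] [[0.096, 0.001, 0.995], [-0.995, -0.0, 0.096], [0.0, -1.0, 0.001]] 0.00011738412518199563 [1.30701271 0.44362934 0.47597567]
to go cm [1.74 4.38] turn 0.0008898229245388467
```

Call:
drive_tool(slide=[[0.6, 2, -1], [1.3, 4, -3], [1.3, 4, -5], [1.3, 4, -5], [1.3, 4, -5]], turn=[[0, 0, 0], [0, 0, 0], [0, 0, 0], [0, 0, 0], [0, 0, 0]], grip=[0, 0, 0, 0, 0])

```text
t: 2.13
tcp_pos: [0.4872, 0.1404, 0.165]
eef_rot: [0.523, -0.477, 0.476, -0.522]
contact_force: [-1.0, -0.3, -0.5]
width: 0.0004
```

```bash
python3 - <<'E'
from h import *
from scipy.spatial.transform import Rotation as R
s=arm.read_state();M=R.from_quat(s['eef_rot']).as_matrix();print(s['t'],s['tcp_pos'],s['contact_force'])
im,d=snapshot('wrist');p=camera_params('wrist');T=np.array(p['mount'])
v,u=np.mgrid[0:480,0:640];c=np.stack([(u-p['cx'])/p['fx']*d,(v-p['cy'])/p['fy']*d,d],-1)
w=(c@T[:3,:3].T+T[:3,3])@M.T+s['tcp_pos']
np.save('w1.npy',w)
# project nominal key centres & corners
im=im[...,::-1].copy();th=np.radians(5.55);Q=np.array([[np.cos(th),-np.sin(th)],[np.sin(th),np.cos(th)]])
for y in [.069,.023,-.023,-.069]:
    pts=[]
    for dx,dy in [(-.018,-.015),(.018,-.015),(.018,.015),(-.018,.015)]:
        X=np.r_[np.array([.5291,.0807])+Q@[-.03+dx,y+dy],.083]
        k=T[:3,:3].T@(M.T@(X-s['tcp_pos'])-T[:3,3]);pts.append([p['fx']*k[0]/k[2]+p['cx'],p['fy']*k[1]/k[2]+p['cy']])
    cv2.polylines(im,[np.int32(pts)],True,(0,0,255),1)
cv2.imwrite('pics/wrist1.png',im)
for i in range(4):
    X=np.array([.5291,.0807])+Q@[-.03,[.069,.023,-.023,-.069][i]]
    r=(w[...,:2]-X)@Q;k=(abs(r[...,0])<.01)&(abs(r[...,1])<.008)&(d>0);print(i+1,k.sum(),np.median(w[k][:,2]) if k.any() else None)
E
```

```text
2.1333 [0.48716358 0.14043804 0.1649901 ] [-1.00177697 -0.2875561  -0.54773285]
1 3470 0.19723252633132238
2 5 0.0833635855653781
3 33 0.08342353569339828
4 102 0.08362314026255005
```

View pics/wrist1.png

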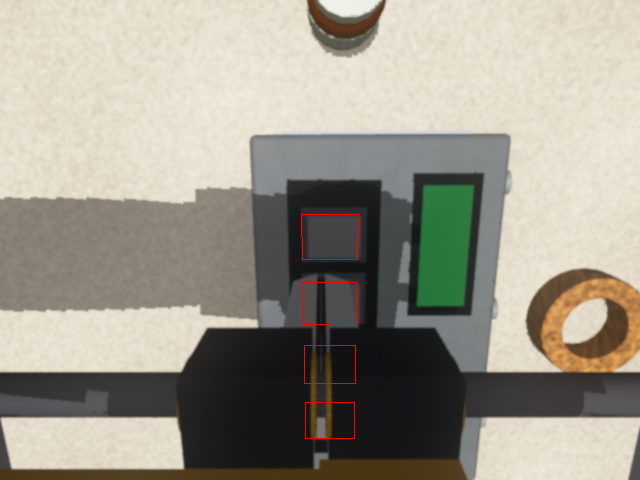

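The overlay puts key 1 at about (336,237). That is some 5 px (about 2 mm) further in +x than I estimated, so I'll add that and come down over key 1.

Call:
drive_tool(slide=[[0.6, 0.6, -2], [0.6, 0.6, -5], [0.6, 0.6, -7], [0.6, 0.6, -7], [0.6, 0.6, -7]], turn=[[0, 0, 0], [0, 0, 0], [0, 0, 0], [0, 0, 0], [0, 0, 0]], grip=[0, 0, 0, 0, 0])

```text
t: 2.6
tcp_pos: [0.4943, 0.1459, 0.0964]
eef_rot: [-0.522, 0.477, -0.477, 0.522]
contact_force: [0.5, 0.3, 0.3]
width: 0.0002
```

Call:
drive_tool(slide=[[0, 0, -0.4], [0, 0, -0.8], [0, 0, -0.9], [0, 0, -0.9]], turn=[[0, 0, 0], [0, 0, 0], [0, 0, 0], [0, 0, 0]], grip=[0, 0, 0, 0])

```text
t: 2.93
tcp_pos: [0.4943, 0.1464, 0.0871]
eef_rot: [-0.522, 0.477, -0.477, 0.522]
contact_force: [-0.9, 0.9, 0.0]
width: -0.0
```

Call:
drive_tool(slide=[[0, 0, -0.2], [0, 0, -0.3], [0, 0, -0.3]], turn=[[0, 0, 0], [0, 0, 0], [0, 0, 0]], grip=[0, 0, 0])

```text
t: 3.18
tcp_pos: [0.4938, 0.1464, 0.0833]
eef_rot: [0.522, -0.477, 0.477, -0.522]
contact_force: [-0.8, -1.1, 0.4]
width: 0.0004
```

Call:
drive_tool(slide=[[0, 0, -0.1], [0, 0, -0.1], [0, 0, -0.1]], turn=[[0, 0, 0], [0, 0, 0], [0, 0, 0]], grip=[0, 0, 0])

```text
t: 3.43
tcp_pos: [0.4939, 0.1464, 0.0824]
eef_rot: [0.522, -0.477, 0.477, -0.522]
contact_force: [0.5, -0.5, 0.1]
width: 0.0009
```

Call:
drive_tool(slide=[[0, 0, -0.1], [0, 0, -0.1], [0, 0, -0.1]], turn=[[0, 0, 0], [0, 0, 0], [0, 0, 0]], grip=[0, 0, 0])

```text
t: 3.68
tcp_pos: [0.4939, 0.1464, 0.0814]
eef_rot: [0.522, -0.477, 0.477, -0.522]
contact_force: [-0.2, 0.3, 0.1]
width: 0.0006
```

Call:
drive_tool(slide=[[0, 0, -0.1], [0, 0, -0.1], [0, 0, -0.1]], turn=[[0, 0, 0], [0, 0, 0], [0, 0, 0]], grip=[0, 0, 0])

```text
t: 3.93
tcp_pos: [0.4939, 0.1464, 0.0804]
eef_rot: [0.522, -0.477, 0.477, -0.522]
contact_force: [-0.3, -0.2, -0.4]
width: 0.0003
```

Call:
drive_tool(slide=[[0, 0, -0.1], [0, 0, -0.1], [0, 0, -0.1]], turn=[[0, 0, 0], [0, 0, 0], [0, 0, 0]], grip=[0, 0, 0])

```text
t: 4.18
tcp_pos: [0.4939, 0.1464, 0.0794]
eef_rot: [0.522, -0.477, 0.477, -0.522]
contact_force: [-0.3, 0.4, -0.7]
width: 0.0005
```

Call:
drive_tool(slide=[[0, 0, -0.05], [0, 0, -0.05], [0, 0, -0.05]], turn=[[0, 0, 0], [0, 0, 0], [0, 0, 0]], grip=[0, 0, 0])

```text
t: 4.43
tcp_pos: [0.494, 0.1464, 0.0793]
eef_rot: [0.522, -0.477, 0.477, -0.522]
contact_force: [-1.7, -0.5, 4.3]
width: 0.001
```

Call:
drive_tool(slide=[[0, 0, -0.05], [0, 0, -0.05], [0, 0, -0.05]], turn=[[0, 0, 0], [0, 0, 0], [0, 0, 0]], grip=[0, 0, 0])

```text
t: 4.68
tcp_pos: [0.494, 0.1464, 0.0787]
eef_rot: [0.522, -0.477, 0.477, -0.522]
contact_force: [-2.8, -1.1, 5.3]
width: 0.0004
```

Key 1 sits about 4 mm low and took over 4 N within half a millimetre, so it is the latched one. I'll lift and tap key 2.

Call:
drive_tool(slide=[[0, 0, 1.4], [0.2, -2.2, 1.4], [0.4, -4.6, 1.4], [0.4, -4.6, 1.0], [0.4, -4.6, 0.8]], turn=[[0, 0, 0], [0, 0, 0], [0, 0, 0], [0, 0, 0], [0, 0, 0]], grip=[0, 0, 0, 0, 0])

```text
t: 5.1
tcp_pos: [0.4978, 0.0999, 0.0858]
eef_rot: [-0.522, 0.477, -0.477, 0.522]
contact_force: [-0.9, -0.2, 0.4]
width: 0.0002
```

Call:
drive_tool(slide=[[0, 0, -0.2], [0, 0, -0.2], [0, 0, -0.2]], turn=[[0, 0, 0], [0, 0, 0], [0, 0, 0]], grip=[0, 0, 0])

```text
t: 5.35
tcp_pos: [0.4976, 0.1011, 0.084]
eef_rot: [0.523, -0.477, 0.476, -0.522]
contact_force: [0.4, 0.2, 0.2]
width: 0.0005
```

Call:
drive_tool(slide=[[0, 0, -0.1], [0, 0, -0.1], [0, 0, -0.1]], turn=[[0, 0, 0], [0, 0, 0], [0, 0, 0]], grip=[0, 0, 0])

```text
t: 5.6
tcp_pos: [0.4979, 0.1007, 0.0835]
eef_rot: [-0.522, 0.477, -0.477, 0.522]
contact_force: [0.8, 0.2, -0.5]
width: 0.0003
```

Call:
drive_tool(slide=[[0, 0, -0.1], [0, 0, -0.1], [0, 0, -0.1]], turn=[[0, 0, 0], [0, 0, 0], [0, 0, 0]], grip=[0, 0, 0])

```text
t: 5.85
tcp_pos: [0.4981, 0.1006, 0.0827]
eef_rot: [-0.522, 0.477, -0.477, 0.522]
contact_force: [-1.0, 1.1, 1.4]
width: 0.0007
```

Call:
drive_tool(slide=[[0, 0, -0.1], [0, 0, -0.1], [0, 0, -0.1]], turn=[[0, 0, 0], [0, 0, 0], [0, 0, 0]], grip=[0, 0, 0])

```text
t: 6.1
tcp_pos: [0.4981, 0.1006, 0.0817]
eef_rot: [-0.522, 0.477, -0.477, 0.522]
contact_force: [0.0, 2.6, 2.5]
width: 0.0005
```

Call:
drive_tool(slide=[[0, 0, 1.2], [0.2, -2.2, 1.2], [0.4, -4.6, 1.0], [0.4, -4.6, 0.5], [0.4, -4.6, 0.4]], turn=[[0, 0, 0], [0, 0, 0], [0, 0, 0], [0, 0, 0], [0, 0, 0]], grip=[0, 0, 0, 0, 0])

```text
t: 6.52
tcp_pos: [0.5017, 0.0537, 0.0853]
eef_rot: [0.522, -0.477, 0.477, -0.522]
contact_force: [-0.3, 0.3, 0.2]
width: 0.0005
```

Call:
drive_tool(slide=[[0, 0, -0.2], [0, 0, -0.3], [0, 0, -0.3]], turn=[[0, 0, 0], [0, 0, 0], [0, 0, 0]], grip=[0, 0, 0])

```text
t: 6.77
tcp_pos: [0.5017, 0.0549, 0.0824]
eef_rot: [0.523, -0.477, 0.476, -0.522]
contact_force: [-1.5, 0.0, 1.6]
width: 0.0008
```

Key 2 gave at about 1.4 N and yields softly, so it is up. Key 3 has started to touch; I'll press it 1 mm more, then go on to key 4.

Call:
drive_tool(slide=[[0, 0, -0.1], [0, 0, -0.1], [0, 0, -0.1]], turn=[[0, 0, 0], [0, 0, 0], [0, 0, 0]], grip=[0, 0, 0])

```text
t: 7.02
tcp_pos: [0.5019, 0.0549, 0.0816]
eef_rot: [-0.522, 0.477, -0.476, 0.522]
contact_force: [-2.2, 1.1, 2.6]
width: 0.0005
```

Call:
drive_tool(slide=[[0, 0, 1.2], [0.2, -2.2, 1.2], [0.4, -4.6, 1.0], [0.4, -4.6, 0.5], [0.4, -4.6, 0.4]], turn=[[0, 0, 0], [0, 0, 0], [0, 0, 0], [0, 0, 0], [0, 0, 0]], grip=[0, 0, 0, 0, 0])

```text
t: 7.43
tcp_pos: [0.5058, 0.008, 0.0854]
eef_rot: [-0.522, 0.477, -0.477, 0.522]
contact_force: [-0.5, 1.0, 0.1]
width: 0.0002
```

Call:
drive_tool(slide=[[0, 0, -0.2], [0, 0, -0.3], [0, 0, -0.3]], turn=[[0, 0, 0], [0, 0, 0], [0, 0, 0]], grip=[0, 0, 0])

```text
t: 7.68
tcp_pos: [0.5058, 0.009, 0.0824]
eef_rot: [0.523, -0.477, 0.476, -0.522]
contact_force: [-0.5, -1.9, 1.4]
width: 0.0004
```

Call:
drive_tool(slide=[[0, 0, -0.1], [0, 0, -0.1], [0, 0, -0.1]], turn=[[0, 0, 0], [0, 0, 0], [0, 0, 0]], grip=[0, 0, 0])

```text
t: 7.93
tcp_pos: [0.5059, 0.009, 0.0815]
eef_rot: [-0.522, 0.477, -0.476, 0.522]
contact_force: [-1.1, 0.3, 2.4]
width: 0.0006
```

Call:
drive_tool(slide=[[0, 0, 2.0], [-0.4, 3.9, 2.0], [-0.8, 7.8, 2.0], [-1.1, 11.7, 2.0], [-1.2, 13.8, 2.0]], turn=[[0, 0, 0], [0, 0, 0], [0, 0, 0], [0, 0, 0], [0, 0, 0]], grip=[0, 0, 0, 0, 0])

```text
t: 8.35
tcp_pos: [0.4931, 0.1494, 0.1014]
eef_rot: [-0.522, 0.476, -0.476, 0.523]
contact_force: [1.1, -0.6, -0.2]
width: 0.0004
```

Call:
drive_tool(slide=[[0, 0, -0.5], [0, 0, -1.5], [0, 0, -1.9], [0, 0, -1.9]], turn=[[0, 0, 0], [0, 0, 0], [0, 0, 0], [0, 0, 0]], grip=[0, 0, 0, 0])

```text
t: 8.68
tcp_pos: [0.4927, 0.1453, 0.0805]
eef_rot: [0.523, -0.478, 0.476, -0.521]
contact_force: [0.4, -1.2, 0.5]
width: 0.0007
```

Keys 2–4 are all soft and up. Now I'll press key 1 right down.

Call:
drive_tool(slide=[[0, 0, -0.15], [0, 0, -0.3], [0, 0, -0.45], [0, 0, -0.5], [0, 0, -0.5]], turn=[[0, 0, 0], [0, 0, 0], [0, 0, 0], [0, 0, 0], [0, 0, 0]], grip=[0, 0, 0, 0, 0])

```text
t: 9.1
tcp_pos: [0.4943, 0.1455, 0.0783]
eef_rot: [0.522, -0.477, 0.477, -0.522]
contact_force: [-3.1, -2.1, 5.2]
width: 0.0001
```

Call:
drive_tool(slide=[[0, 0, -0.1], [0, 0, -0.1], [0, 0, -0.1]], turn=[[0, 0, 0], [0, 0, 0], [0, 0, 0]], grip=[0, 0, 0])

```text
t: 9.35
tcp_pos: [0.4943, 0.1456, 0.0775]
eef_rot: [0.522, -0.476, 0.477, -0.522]
contact_force: [-3.0, -1.2, 6.7]
width: 0.0006
```

Call:
drive_tool(slide=[[0, 0, -0.1], [0, 0, -0.2], [0, 0, -0.2], [0, 0, -0.2]], turn=[[0, 0, 0], [0, 0, 0], [0, 0, 0], [0, 0, 0]], grip=[0, 0, 0, 0])

```text
t: 9.68
tcp_pos: [0.4943, 0.1456, 0.0756]
eef_rot: [0.523, -0.476, 0.477, -0.522]
contact_force: [-3.4, -1.8, 7.6]
width: 0.0005
```

Call:
drive_tool(slide=[[0, 0, -0.1], [0, 0, -0.15], [0, 0, -0.15], [0, 0, -0.15]], turn=[[0, 0, 0], [0, 0, 0], [0, 0, 0], [0, 0, 0]], grip=[0, 0, 0, 0])

```text
t: 10.02
tcp_pos: [0.4944, 0.1456, 0.0744]
eef_rot: [0.523, -0.476, 0.477, -0.522]
contact_force: [-3.8, -3.2, 8.5]
width: 0.0007
```

Call:
drive_tool(slide=[[0, 0, -0.1], [0, 0, -0.1], [0, 0, -0.1]], turn=[[0, 0, 0], [0, 0, 0], [0, 0, 0]], grip=[0, 0, 0])

```text
t: 10.27
tcp_pos: [0.4944, 0.1456, 0.0741]
eef_rot: [0.523, -0.477, 0.477, -0.522]
contact_force: [-6.9, -2.7, 14.3]
width: 0.0007
```

Force jumped to 14 N at the stop. I'll lift clear, move away and check.

Call:
drive_tool(slide=[[0, 0, 1], [0, 0, 4], [0, 0, 8], [0, 0, 12], [0, -4, 12]], turn=[[0, 0, 0], [0, 0, 0], [0, 0, 0], [0, 0, 0], [0, 0, 0]], grip=[0, 0, 0, 0, 0])

```text
t: 10.68
tcp_pos: [0.4988, 0.1098, 0.2013]
eef_rot: [-0.519, 0.471, -0.479, 0.528]
contact_force: [1.5, -0.5, 0.2]
width: 0.0005
```

Call:
drive_tool(slide=[[-1, -4, 0], [-2, -8, 0], [-3, -12, 0], [-4, -16, 0], [-5, -20, 0]], turn=[[0, 0, 0], [0, 0, 0], [0, 0, 0], [0, 0, 0], [0, 0, 0]], grip=[0, 0, 0, 0, 0])

```text
t: 11.1
tcp_pos: [0.4432, -0.0955, 0.1923]
eef_rot: [-0.522, 0.476, -0.477, 0.522]
contact_force: [0.3, 0.2, 0.4]
width: 0.0007
```

Call:
drive_tool(slide=[[-1, -4, 0], [-2, -8, 0], [-3, -12, 0], [-3, -12, 0], [-3, -12, 0]], turn=[[0, 0, 0], [0, 0, 0], [0, 0, 0], [0, 0, 0], [0, 0, 0]], grip=[0, 0, 0, 0, 0])

```text
t: 11.52
tcp_pos: [0.4134, -0.2154, 0.1921]
eef_rot: [-0.521, 0.478, -0.478, 0.521]
contact_force: [0.0, 1.2, 0.3]
width: 0.0008
```

```bash
python3 - <<'E'
from h import *
th=np.radians(5.55);ex=np.array([np.cos(th),np.sin(th)]);ey=np.array([-ex[1],ex[0]]);C=np.array([.5291,.0807])
im,d=snapshot('top');w=world('top',d);q=w[...,:2]-C;a=q@ex;b=q@ey
for y in [.069,.023,-.023,-.069]:
    k=(abs(a+.03)<.012)&(abs(b-y)<.010);print(np.median(w[k][:,2]),k.sum())
cv2.imwrite('pics/top2.png',im[...,::-1]);print(arm.read_state()['t'],arm.read_state()['qd'])
E
```

```text
0.08167303248727459 134
0.08130730909309532 137
0.0815663856535242 134
0.08147297169417356 133
11.5667 [ 4.59013697e-02 -6.44463715e-03  1.04196281e-02 -5.12201531e-05
  8.25866054e-04  5.58551257e-05]
```

View pics/top2.png

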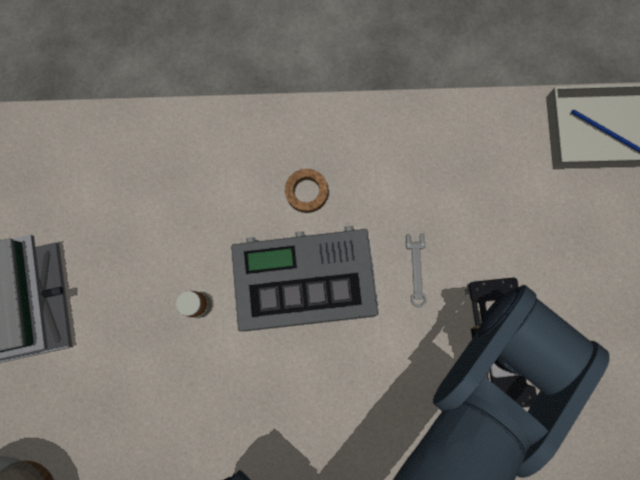

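The picture shows all four keys level at (268,298) to (342,290). The jar (190,303), ring (307,190) and spanner (417,270) haven't moved, and the hand is clear at about (500,330). I'll hand in.

```bash
python3 -c "
from cell import arm
print(arm.sign_off())"
```

```text
the job is handed in; nothing more can be done
None
```

Key 1 (the robot's left end) was the latched key. I tapped all four from left to right, pressed key 1 right down so that it released, moved the hand away and handed the job in at about 11.6 s.

- **Taps:** key 1 sat about 4 mm low and took 4–5 N within half a millimetre. Keys 2, 3 and 4 gave softly at about 1.5 N, and I took each to about 2.5 N, roughly 2 mm down.
- **Press:** I pushed key 1 about 5 mm below its rest until it met the stop, where the force jumped to 14 N.
- **Last checks:** the top camera's depth image puts all four caps level at 81.3–81.7 mm; key 1 read 77.9 mm at the start. By eye, the jar, ring and spanner are at the same pixels as before, and the hand is clear of everything. No check failed or disagreed, though the sign-off itself reports no verdict.

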